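# Unfold the table easel and lean the broken-cornered panel on it

### The arm

A 7-joint arm with a two-finger parallel gripper is mounted at the origin on the work surface. World frame = base frame: x ahead of the robot, y to its left, z up, the work surface at z = 0. Lengths are in m, angles in rad, forces in N, time in s.
With the tool pointing down it reaches from about 0.4 to 0.85 m from the base axis. Payload 10.4 kg.
Tool frame: the origin (TCP) lies midway between the tips of the shut fingers; the grasp point (between the pads) lies 19 mm behind it; z points along the fingers, y is the line along which they close (so a half turn about z gives the same grasp; the last joint's range is limited). The gripper opens to 85 mm and grips with 20 to 120 N. Pads are 22 mm wide; open, the fingers measure 114 mm over their backs; the gripper's body (76 mm by 85 mm) begins 54 mm behind the grasp point. The pads swing forward as they close: fully open they stand 13 mm farther back than shut.
Start: joints at [-1.173, 0.332, -0.065, 1.46, 0.022, 1.35, -0.088], TCP at [0.255, 0.571, 0.196] pointing down, gripper open.
Joint ranges: [-2.6, 2.6], [-0.5, 2.12], [-1.47, 1.34], [0.16, 2.42], [-1.27, 4.41], [0.06, 2.06], [-2.6, 2.6]. Speed limits (rad/s): [2.22, 2.22, 2.79, 2.79, 3.14, 3.14, 3.14].

### API

Orientations are given as a unit quaternion [x, y, z, w].
In Python, from workcell import get_obs, camera, camera_params, hand_in gives the robot as it stands.
- The arm moves only by the tool carry_out, never from a script. Its argument "commands" is a list that holds one entry, the list of rows, each a list of 6 numbers: the shift along the tool's x, y, z in units of 40 mm (1.0 is 40 mm), then the turn, a rotation vector about the tool's x, y, z in units of 6 degrees (1.0 is 6 degrees). In form: [[[x, y, z, ax, ay, az], ...]]. A call has 1 to 20 rows; each row shifts and turns the commanded pose from where the row before left it, along the tool's axes as they then stand; what a row does not reach is not made up. A row lasts 1/12 s, in which the tool goes at most 41.7 mm and 7.16 degrees, less where a joint would pass 70% of its speed; a pose out of reach is approached as far as the arm can. A call is refused whole if a number of a shift passes 1 or a number of a turn 1, either way. A call with a gripper value outside its range is refused whole. "hand" is the closure, from -1 (fully open) to 1 (shut), set as the call begins (left out, the last holds). The fingers move at their own pace and stop on an object; "force" is the grip in N (left out, the last holds). Time passes only in rows, so rows that do not move let the fingers close. It gives the time, the measured TCP pose, the force, the opening and the grip force at its end, in the units of the state.
- get_obs(): the state, without advancing time (a new reading comes with each control period).
- camera(name): name is "side" or "top"; returns the picture (400x640x3 uint8, red, green, blue); there is no depth.
- camera_params(name): a dict with "mtx" (3x3 intrinsics, pixels), "k1" (the pictures are not rectified: a ray, as slopes to the right and down, at radius r is drawn at 1 + k1 r^2 times it, then the intrinsics apply), "R" (3x3) and "t" (3): a world point X has camera coordinates R X + t. Camera axes: x right, y down, z forward; pixel columns grow to the right and rows downward; lengths in m; the calibration is good to about 2 mm. A picture is of the moment at which its call begins. camera_params takes no time and is no camera call.
- hand_in(): hands the job in; it is judged then, once.
The state is a dict: "clock": time; "joint_pos": joint angles; "joint_velocities": joint speeds; "tau": joint torques, N m; "position": TCP position; "ee_rot": TCP orientation; "ft_force": force on the tool from outside, world axes, zero at the start; "torque": the same for the moment, N m; "grip_width": opening from 0.0 (shut) to 1.0 (fully open); "grasp_force": force on a finger pad.
Only numpy, scipy, OpenCV 4.12 (cv2) and the standard library are available. Lean on these libraries where they do the work, as an engineer would, in place of code of your own. Each camera call takes 0.05 s, during which the arm holds its last target. There are 200 camera calls.

### The job

Raise the back rest of the folded table easel all the way up to its stop. Then find the one painting panel in the drying rack that has a corner broken off, take it out and lean it on the easel for repair: bottom edge on the ledge behind the lip, roughly centred and square, top leaning back against the rest, white face to the front and the broken corner still at the top; set it down gently, do not drop it. Leave the sound panels standing in the rack and everything else on the desk where it is.

Things in the scene. Friction and masses are not known exactly. Their poses are not given: they have to be found in the camera images.
- easel: small folding beech table easel, fixed to the desk, 190 mm deep (x), 210 mm wide (y) over its wing nuts. Origin: centre of its footprint on the desk; its front (ledge and lip) is the -x side, x points to its back, z up. The ledge, 168 mm wide, tilts back 0.349 rad, square to the fully raised rest; along its front runs a lip 12 mm high; lip to rest 24 mm. Base under 60 mm high
- easel_rest (a joint): hinge of the easel's back rest, rad: 0 folded down flat (pointing level to the easel's +x), 1.222 raised to its stop (0.349 rad back from vertical). A stiff friction hinge (0.6 N m, about 6.6 N at the top bar): it stays where it is left, also under the panel's weight, but a hard shove folds it back
- easel_hinge (a point): middle of the hinge line of the rest, which runs along the easel's y, 38 mm above the desk.
- easel_bar (a point): middle of the rest's top bar: a round 12 mm dowel along the easel's y, open for 116 mm between two stiles (12 mm thick). It swings with the rest: at joint value q it lies 91 cos q mm behind (+x) and 91 sin q mm above the hinge. A 16 mm slat joins the stiles 22 mm from the hinge; between slat and bar the frame is open, with only the desk below the bar
- easel_ledge (a point): middle of the line where the ledge's top meets the front plane of the raised rest; the bottom back edge of a panel standing properly lies here. In easel axes (which this point has) the rest's front rises along (sin 0.349, 0, cos 0.349), its top bar 95 mm up, and the ledge runs forward along (-cos 0.349, 0, sin 0.349)
- rack: fixed drying rack of plywood and beech, 236 mm long (x), 110 mm wide (y). Origin: centre of its underside; z up. Four slots 20 mm wide, running along y, at x = -82.5, -27.5, 27.5, 82.5 mm; panels stand on its floor, 10 mm above the desk, between toothed rails that reach 52 mm above the desk. Which panel is in which slot varies
- panel_chipped: plywood painting panel 140 mm wide, 14 mm thick, 160 mm tall, its +y top corner broken off at 45 degrees: 48 mm missing along the top and down the side, so the top edge runs from y = -70 to +22 mm; about 0.18 kg. Stands in a rack slot. Origin: centre of its underside; z up to its top edge, y along its width; white painted face on its -x side, bare back on +x
- panel_a: plywood painting panel 140 mm wide, 14 mm thick, 160 mm tall, sound and rectangular; about 0.19 kg. Stands in a rack slot. Origin: centre of its underside; z up to its top edge, y along its width; white painted face on its -x side, bare back on +x
- panel_b: plywood painting panel 140 mm wide, 14 mm thick, 160 mm tall, sound and rectangular; about 0.19 kg. Stands in a rack slot. Origin: centre of its underside; z up to its top edge, y along its width; white painted face on its -x side, bare back on +x
- panel_narrow: plywood painting panel 110 mm wide, 14 mm thick, 160 mm tall, a narrower format, but sound and rectangular; about 0.15 kg. Stands in a rack slot. Origin: centre of its underside; z up to its top edge, y along its width; white painted face on its -x side, bare back on +x
- ink_a: bystander: clear glass ink jar with black cap, 38 mm across, 58 mm high; origin centre of its underside.
- ink_b: bystander: black ink bottle with copper cap, 32 mm across, 66 mm high; origin centre of its underside.
- water_cup: bystander: white ceramic mug, 76 mm across, 85 mm high; origin centre of its underside.
- palette_plate: bystander: white saucer used as a palette, 110 mm across, 16 mm high; origin centre of its underside.
- eraser: bystander: white eraser 48 x 22 x 12 mm lying flat; origin centre of its underside.
- sanding_block: bystander: cork sanding block 75 x 45 x 28 mm lying flat; origin centre of its underside.
Mind the look-alikes: they are no part of the job. Leave any green or pink look-alike of the panel_a alone.

How it is judged:
By the outcome, as a careful person would: the job done as asked, in the order asked, and still so for the second after the job is handed in, with the robot touching nothing.
It also fails if it takes over 58 s, if anything falls off the work surface, if the arm or the gripper's body presses on something with over 40 N, if the wrist force passes 120 N, or if a joint passes its speed limit or range.

## Working session

There is one attempt and no reset: what is moved stays moved. The work goes in short steps, Python scripts to look and compute and a tool call to move; the robot and the scene stay as the last step left them, time stands still between calls to the robot, and variables do not carry over. Pictures are saved under pics/ and viewed, at most 10 in all, crops included, and the job is handed in when it is done.

Besides the shell and the picture viewer there is one more tool, called after "Request:" in YAML: its name, and indented under it one key for each argument. carry_out: Moves the arm, as the interface text tells. Its arguments: {"type":"object","properties":{"commands":{"type":"array"},"hand":{"type":"number"},"force":{"type":"number"}},"required":["commands"]}

```bash
mkdir -p pics; ls; python3 - <<'E'
from workcell import *
import cv2
for n in("side","top"):
    cv2.imwrite(f"pics/{n}0.png",camera(n)[:,:,::-1]); print(n,camera_params(n))
o=get_obs(); print(o)
E
```

```text
pics
side {'mtx': array([[459.84524705,   0.        , 323.79464786],
       [  0.        , 459.84524705, 205.14681698],
       [  0.        ,   0.        ,   1.        ]]), 'k1': -0.018110474542953406, 'R': array([[ 0.99808981, -0.06045193,  0.01273927],
       [-0.02633441, -0.60283861, -0.79742844],
       [ 0.05588581,  0.79556972, -0.60327904]]), 't': array([-0.50218462,  0.10102456,  1.45501953])}
top {'mtx': array([[417.41172494,   0.        , 324.27190109],
       [  0.        , 417.41172494, 204.35001477],
       [  0.        ,   0.        ,   1.        ]]), 'k1': -0.08145875037230045, 'R': array([[-0.02692671, -0.99963433,  0.0024806 ],
       [-0.9962303 ,  0.02663015, -0.08255921],
       [ 0.08246296, -0.0046943 , -0.99658307]]), 't': array([0.10224052, 0.51100536, 1.06008569])}
{'clock': 0.1, 'joint_pos': array([-1.17259418,  0.33279453, -0.06467922,  1.46085626,  0.02160984,
        1.34990715, -0.0884692 ]), 'joint_velocities': array([-1.01699849e-04, -6.89344111e-04, -4.12499280e-04, -2.91646068e-03,
       -2.21080004e-03, -9.25847651e-05,  1.31273342e-05]), 'tau': array([ 1.93257656e-03, -6.26736474e+01,  4.92722250e-02, -3.92435467e+01,
        1.61958957e-02,  6.92575530e-03, -1.57156656e-06]), 'position': array([0.25517156, 0.57011809, 0.19500482]), 'ee_rot': array([ 2.08836203e-01,  9.77950427e-01, -6.27561592e-04, -9.59923076e-05]), 'ft_force': array([-0.35510412, -0.05803178,  0.58186453]), 'torque': array([-0.02651192,  0.01010369, -0.02471533]), 'grasp_force': 0.0, 'grip_width': 1.0040562692835557}
```

View pics/side0.png

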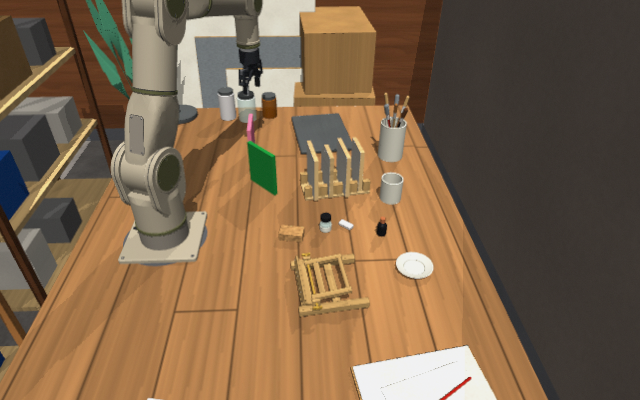

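View pics/top0.png

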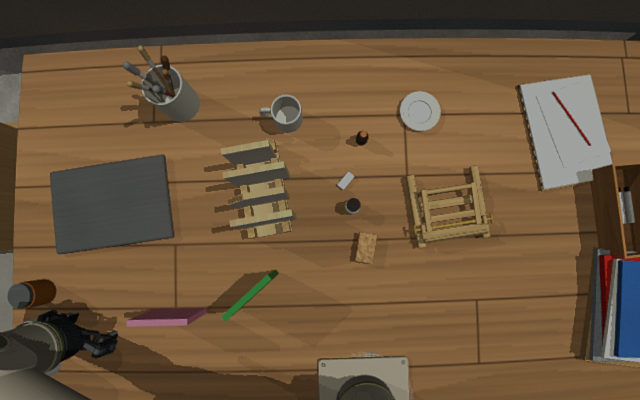

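The top view has the rack at about (257,190) px with four panels and the folded easel at (450,207), hinge side near row 230. The side view shows the rack at (335,170) and the easel at (330,285). I'll enlarge both.

```bash
python3 - <<'E'
import cv2,numpy as np
s=cv2.imread("pics/side0.png");t=cv2.imread("pics/top0.png")
f=lambda im,x,y:cv2.resize(im[y:y+75,x:x+100],(400,300),interpolation=cv2.INTER_CUBIC)
cv2.imwrite("pics/c1.png",np.vstack([np.hstack([f(s,285,131),f(s,282,248)]),np.hstack([cv2.resize(t[133:245,205:305],(400,448))[0:448],cv2.resize(t[155:267,400:500],(400,448))])])[:750])
E
python3 -c "
import cv2;a=cv2.imread('pics/c1.png');cv2.imwrite('pics/c1a.png',cv2.resize(a,(640,600)))"
```

```text
(no output)
```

View pics/c1a.png

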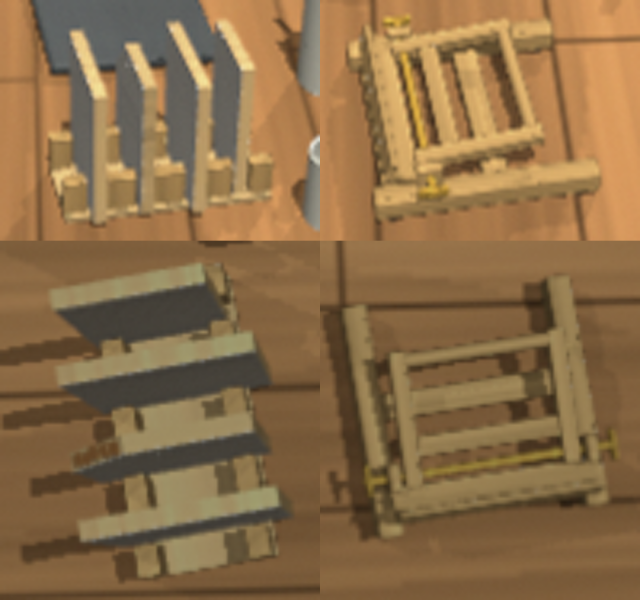

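```bash
cat > h.py <<'E'
import numpy as np, cv2
from workcell import *
from scipy.spatial.transform import Rotation as Ro
def P(n): 
    p=camera_params(n); return p["mtx"],np.array([p["k1"],0,0,0,0.]),p["R"],p["t"]
def back(n,uv,z):
    K,d,R,t=P(n); c=cv2.undistortPoints(np.array([[uv]],float),K,d)[0,0]
    r=R.T@np.array([*c,1]); o=-R.T@t; return o+r*(z-o[2])/r[2]
def proj(n,X):
    K,d,R,t=P(n); return cv2.projectPoints(np.atleast_2d(np.array(X,float)),cv2.Rodrigues(R)[0],t,K,d)[0][:,0]
E
python3 - <<'E'
from h import *
np.set_printoptions(precision=4,suppress=True)
T=lambda u,v,x,y:(x+u/3.2,y+(v-240.6)/3.21)
print("cam",[-P(n)[2].T@P(n)[3] for n in("top","side")])
for k,a,b in(("A",(53,302),(207,272)),("B",(58,375),(253,344)),("C",(122,452),(255,430)),("D",(80,530),(280,498))):
    p,q=[back("top",T(*c,205,133),.17) for c in(a,b)]; e=p-q
    print(k,p,q,np.hypot(*e[:2]),"yaw",np.arctan2(-e[0],e[1]))
for k,a in(("D",(98,95)),("C",(148,88)),("B",(203,88)),("A",(248,70))):
    print("side",k,back("side",(285+a[0]/3.2,131+a[1]/3.21),.17))
h=[back("top",T(*c,400,155),.038) for c in((370,482),(615,442))]; b=[back("top",T(*c,400,155),.04) for c in((405,356),(550,338))]
print(h,b)
hm,bm=sum(h)/2,sum(b)/2; d=bm-hm; print(hm,bm,np.hypot(*d[:2]),"yaw",np.arctan2(d[1],d[0]),[np.arctan2(-e[0],e[1]) for e in(h[0]-h[1],b[0]-b[1])])
S=lambda u,v:(282+(u-320)/3.2,248+v/3.21)
print("side hinge",[back("side",S(*c),.038) for c in((397,22),(432,186))])
print("side bar",[back("side",S(*c),.038) for c in((505,25),(537,135))])
E
```

```text
cam [array([0.4244, 0.0936, 1.0984]), array([ 0.4226, -1.127 ,  0.9647])]
A [0.6263 0.3189 0.17  ] [0.6445 0.2091 0.17  ] 0.11130620785723869 yaw 0.1643095247816525
B [0.574  0.3155 0.17  ] [0.5921 0.1773 0.17  ] 0.13928810607843292 yaw 0.12987497926721875
C [0.5184 0.2706 0.17  ] [0.5313 0.177  0.17  ] 0.09443303190688572 yaw 0.1369361945736898
D [0.4648 0.3007 0.17  ] [0.4834 0.1605 0.17  ] 0.14138637595565498 yaw 0.13206002561381439
side D [0.484  0.1643 0.17  ]
side C [0.5364 0.176  0.17  ]
side B [0.5933 0.1737 0.17  ]
side A [0.6447 0.2081 0.17  ]
[array([ 0.4319, -0.4042,  0.038 ]), array([ 0.4578, -0.6181,  0.038 ])] [array([ 0.5329, -0.4395,  0.04  ]), array([ 0.5448, -0.566 ,  0.04  ])]
[ 0.4448 -0.5111  0.038 ] [ 0.5389 -0.5027  0.04  ] 0.09444425496877899 yaw 0.08904676201541437 [np.float64(0.1203609373877135), np.float64(0.09384280421562101)]
side hinge [array([ 0.4421, -0.1429,  0.038 ]), array([ 0.4647, -0.3363,  0.038 ])]
side bar [array([ 0.5403, -0.1515,  0.038 ]), array([ 0.5555, -0.2857,  0.038 ])]
```

```bash
python3 - <<'E'
from h import *
np.set_printoptions(precision=4,suppress=True)
T=lambda u,v,x,y:(x+(u-320)/3.2,y+(v-240.6)/3.21)
h=[back("top",T(*c,400,155),.038) for c in((370,482),(615,442))]; b=[back("top",T(*c,400,155),.04) for c in((405,356),(550,338))]
print(h,b)
hm,bm=sum(h)/2,sum(b)/2; d=bm-hm; print(hm,bm,np.hypot(*d[:2]),"yaw",np.arctan2(d[1],d[0]),[np.arctan2(-e[0],e[1]) for e in(h[0]-h[1],b[0]-b[1])])
E
```

```text
[array([ 0.4399, -0.1424,  0.038 ]), array([ 0.4659, -0.3436,  0.038 ])] [array([ 0.5395, -0.1747,  0.04  ]), array([ 0.5511, -0.294 ,  0.04  ])]
[ 0.4529 -0.243   0.038 ] [ 0.5453 -0.2343  0.04  ] 0.09277386836113823 yaw 0.0931973693791088 [np.float64(0.12884196044394508), np.float64(0.09692594587665106)]
```

```bash
cat >> h.py <<'E'
def ortho(n,im,o,yaw,z,xr,yr,s=2.0):
    "x up, y left, s px/mm, grid every 20 mm; z in m"
    X,Y=np.meshgrid(np.arange(xr[1],xr[0],-1/s),np.arange(yr[1],yr[0],-1/s),indexing="ij")
    c,q=np.cos(yaw),np.sin(yaw)
    W=np.stack([o[0]+(c*X-q*Y)/1e3,o[1]+(q*X+c*Y)/1e3,np.full(X.shape,z)],-1).reshape(-1,3)
    m=proj(n,W).reshape(*X.shape,2).astype(np.float32)
    r=cv2.remap(im,m[...,0],m[...,1],cv2.INTER_CUBIC)
    for g in range(-400,401,20):
        col=(0,0,255) if g==0 else (255,160,0)
        if xr[0]<g<xr[1]: r[int((xr[1]-g)*s)]=col
        if yr[0]<g<yr[1]: r[:,int((yr[1]-g)*s)]=col
    return r
E
python3 - <<'E'
from h import *
o=(.453,-.242)
cv2.imwrite("pics/o1.png",np.hstack([ortho(n,cv2.imread(f"pics/{n}0.png"),o,.11,.038,(-65,115),(-100,100),2) for n in("top","side")]))
E
```

```text
(no output)
```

View pics/o1.png

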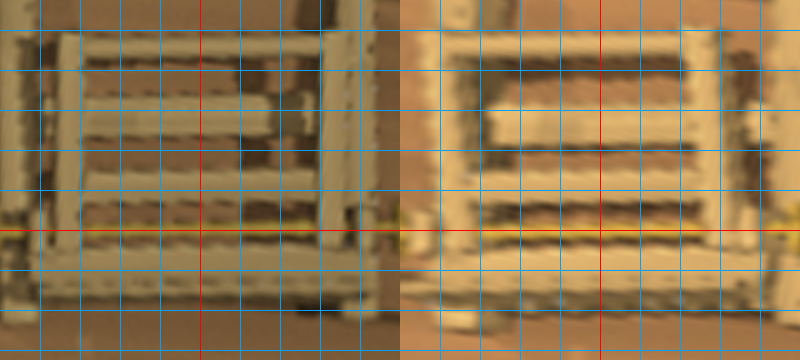

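Request:
carry_out:
  commands:
    - [[0,0,-0.4,0,0,0.993],[0,0,-0.4,0,0,0.993],[0,0,-0.4,0,0,0.993],[0,0,-0.4,0,0,0.993],[0,0,-0.4,0,0,0.993],[0,0,-0.4,0,0,0.993],[0,0,-0.4,0,0,0.993],[0,0,-0.4,0,0,0.993],[0,0,-0.4,0,0,0.993],[0,0,-0.4,0,0,0.993],[0,0,0,0,0,0]]
  hand: 0.1

```text
clock: 1.02
position: [0.2555, 0.5712, 0.3587]
ee_rot: [0.669, 0.743, 0.002, -0.001]
ft_force: [0.2, 0.4, 0.3]
grip_width: 0.45
grasp_force: 0.0
```

Request:
carry_out:
  commands:
    - [[-0.94,0.23,0,0,0,0],[-0.94,0.23,0,0,0,0],[-0.94,0.23,0,0,0,0],[-0.94,0.23,0,0,0,0],[-0.94,0.23,0,0,0,0],[-0.94,0.23,0,0,0,0],[-0.94,0.23,0,0,0,0],[-0.94,0.23,0,0,0,0],[-0.94,0.23,0,0,0,0],[-0.94,0.23,0,0,0,0],[-0.94,0.23,0,0,0,0],[-0.94,0.23,0,0,0,0],[-0.94,0.23,0,0,0,0],[-0.94,0.23,0,0,0,0],[-0.94,0.23,0,0,0,0],[-0.94,0.23,0,0,0,0],[-0.94,0.23,0,0,0,0],[-0.94,0.23,0,0,0,0],[-0.94,0.23,0,0,0,0],[0,0,0,0,0,0]]

```text
clock: 2.68
position: [0.5075, -0.1276, 0.3547]
ee_rot: [0.669, 0.743, -0.002, 0.001]
ft_force: [0.4, -0.6, 0.7]
grip_width: 0.451
grasp_force: 0.0
```

Request:
carry_out:
  commands:
    - [[-0.336,0.078,0.77,0,0,0.06],[-0.336,0.078,0.77,0,0,-0.06],[-0.336,0.078,0.77,0,0,0],[-0.336,0.078,0.77,0,0,0],[-0.336,0.078,0.77,0,0,0],[-0.336,0.078,0.77,0,0,0],[-0.336,0.078,0.77,0,0,0],[-0.336,0.078,0.77,0,0,0],[0,0,0,0,0,0],[0,0,0,0,0,0]]

```text
clock: 3.52
position: [0.5424, -0.2248, 0.1074]
ee_rot: [0.667, 0.745, -0.001, -0.002]
ft_force: [0.8, -0.2, 0.8]
grip_width: 0.452
grasp_force: 0.0
```

```bash
python3 - <<'E'
from h import *
np.set_printoptions(precision=4,suppress=True)
s=camera("side")[:,:,::-1]; cv2.imwrite("pics/side1.png",s)
c=s[175:325,250:410]; cv2.imwrite("pics/s1c.png",cv2.resize(c,(640,600),interpolation=cv2.INTER_CUBIC))
o=get_obs(); R=Ro.from_quat(o["ee_rot"]).as_matrix(); p=o["position"]; print(p,R)
bar=np.array([.5435,-.232,.038]); print(R.T@(bar-p)*1000, proj("side",[p,bar]))
E
```

```text
[ 0.5437 -0.2245  0.1092] [[-0.1105  0.9939 -0.0011]
 [ 0.9939  0.1105 -0.0001]
 [ 0.     -0.0012 -1.    ]]
[-7.4099 -0.9224 71.2094] [[344.3271 255.1522]
 [343.5001 275.7405]]
```

View pics/s1c.png

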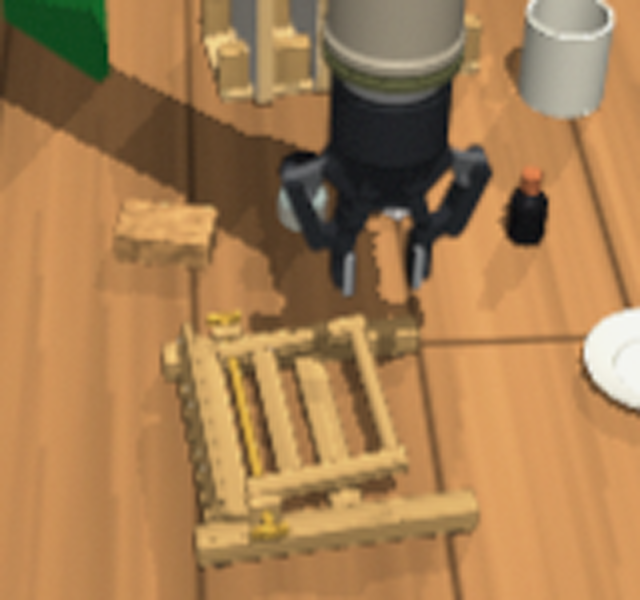

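Request:
carry_out:
  commands:
    - [[-0.06,0,0.34,0,0,0],[-0.06,0,0.34,0,0,0],[-0.06,0,0.34,0,0,0],[0,0,0.34,0,0,0],[0,0,0.25,0,0,0],[0,0,0.25,0,0,0],[0,0,0.18,0,0,0],[0,0,0,0,0,0]]

```text
clock: 4.23
position: [0.544, -0.2312, 0.026]
ee_rot: [0.667, 0.745, -0.001, -0.001]
ft_force: [-0.3, 0.6, -0.7]
grip_width: 0.452
grasp_force: 0.0
```

Request:
carry_out:
  commands:
    - [[0,0,0,0,0,0],[0,0,0,0,0,0],[0,0,0,0,0,0],[0,0,0,0,0,0],[0,0,0,0,0,0],[0,0,0,0,0,0]]
  hand: 1
  force: 35

```text
clock: 4.73
position: [0.5451, -0.2317, 0.028]
ee_rot: [0.667, 0.745, 0.0, 0.0]
ft_force: [0.1, -0.5, 0.4]
grip_width: 0.001
grasp_force: 0.0
```

```bash
python3 - <<'E'
from h import *
ims=[]
for n in("side","top"):
    s=camera(n)[:,:,::-1]; cv2.imwrite(f"pics/{n}2.png",s); u,v=proj(n,get_obs()["position"])[0].astype(int)
    ims.append(cv2.resize(s[v-50:v+50,u-45:u+45],(400,444),interpolation=cv2.INTER_CUBIC)); print(u,v)
cv2.imwrite("pics/c2.png",np.hstack(ims))
E
```

```text
343 278
446 188
```

View pics/c2.png

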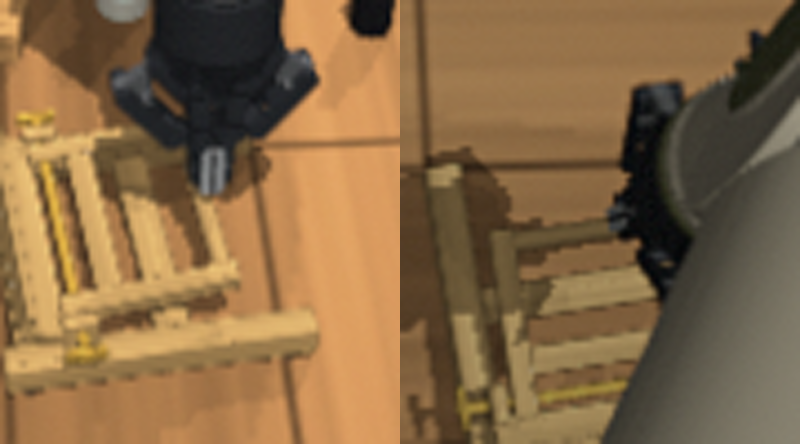

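The fingers shut on nothing. In the side view the tips are at about (346,272), on or just above the bar, so the grasp was too shallow. I'll open and go deeper.

Request:
carry_out:
  commands:
    - [[0,0,0,0,0,0],[0,0,0,0,0,0],[0,0,0,0,0,0],[0,0,0,0,0,0],[0,0,0.1,0,0,0],[0,0,0.1,0,0,0],[0,0,0.1,0,0,0],[0,0,0,0,0,0]]
  hand: 0.15

```text
clock: 5.5
position: [0.5443, -0.2313, 0.0145]
ee_rot: [0.667, 0.745, -0.0, -0.001]
ft_force: [0.1, 0.2, -0.0]
grip_width: 0.426
grasp_force: 0.0
```

Request:
carry_out:
  commands:
    - [[0,0,0,0,0,0],[0,0,0,0,0,0],[0,0,0,0,0,0],[0,0,0,0,0,0],[0,0,0,0,0,0],[0,0,0,0,0,0]]
  hand: 1
  force: 35

```text
clock: 6.0
position: [0.5429, -0.2319, 0.0152]
ee_rot: [0.667, 0.745, -0.001, -0.001]
ft_force: [-6.3, 0.2, 1.0]
grip_width: 0.085
grasp_force: 30.2
```

Request:
carry_out:
  commands:
    - [[0,-0.01,-0.2,0,0,0],[0,-0.03,-0.2,0,0,0],[0,-0.04,-0.19,0,0,0],[0,-0.06,-0.19,0,0,0],[0,-0.08,-0.18,0,0,0],[0,-0.09,-0.18,0,0,0],[0,0,0,0,0,0]]

```text
clock: 6.58
position: [0.5326, -0.2337, 0.0631]
ee_rot: [0.667, 0.745, 0.001, 0.001]
ft_force: [0.1, -0.5, 0.1]
grip_width: 0.001
grasp_force: 0.0
```

Request:
carry_out:
  commands:
    - [[0,0.1,0,0,0,0],[0.02,0.1,0,0,0,0],[0.02,0.08,0,0,0,0],[0,0,0,0,0,0],[0,0,0.3,0,0,0],[0,0,0.3,0,0,0],[0,0,0.3,0,0,0],[0,0,0.2,0,0,0],[0,0,0.2,0,0,0],[0,0,0.08,0,0,0],[0,0,0,0,0,0]]
  hand: 0.15

```text
clock: 7.5
position: [0.5429, -0.2301, 0.0051]
ee_rot: [0.667, 0.745, -0.0, -0.001]
ft_force: [0.2, 1.1, 0.6]
grip_width: 0.423
grasp_force: 0.0
```

```bash
python3 - <<'E'
from h import *
o=get_obs();print(o["position"],o["ft_force"])
s=camera("side")[:,:,::-1]; cv2.imwrite("pics/side3.png",s); u,v=proj("side",[.54,-.23,.03])[0].astype(int)
cv2.imwrite("pics/c3.png",cv2.resize(s[v-50:v+50,u-60:u+60],(720,600),interpolation=cv2.INTER_CUBIC)); print(u,v)
E
```

```text
[ 0.54290827 -0.23012584  0.00505215] [0.17873171 1.09712603 0.60447577]
342 277
```

View pics/c3.png

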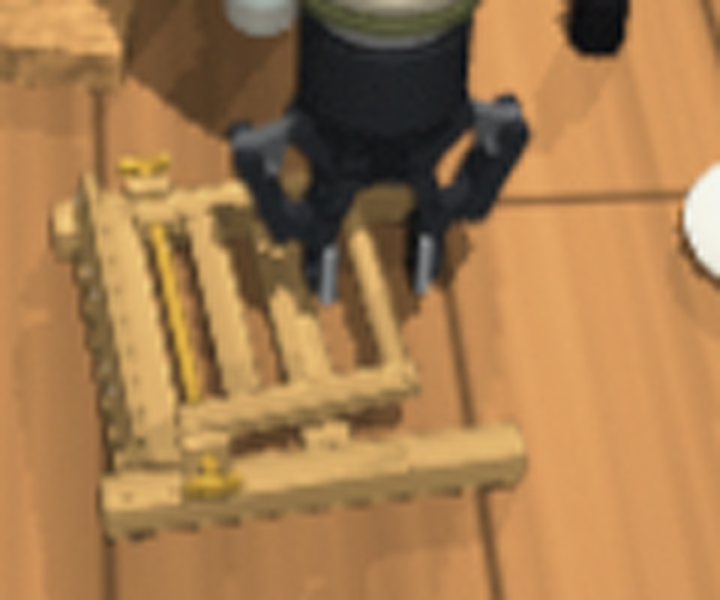

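The bar now passes between the fingers at about (345,273) px, centred, so I'll close.

Request:
carry_out:
  commands:
    - [[0,0,0,0,0,0],[0,0,0,0,0,0],[0,0,0,0,0,0],[0,0,0,0,0,0],[0,0,0,0,0,0],[0,0,0,0,0,0]]
  hand: 1
  force: 35

```text
clock: 8.05
position: [0.5428, -0.2305, 0.0064]
ee_rot: [0.667, 0.745, -0.0, -0.0]
ft_force: [-4.8, -1.2, 3.9]
grip_width: 0.114
grasp_force: 36.2
```

Request:
carry_out:
  commands:
    - [[0,-0.005,-0.1,0,0,0],[0,-0.005,-0.1,0,0,0],[0,-0.015,-0.1,0,0,0],[0,-0.015,-0.1,0,0,0],[0,-0.02,-0.1,0,0,0],[0,-0.02,-0.09,0,0,0],[0,-0.03,-0.1,0,0,0],[0,-0.03,-0.09,0,0,0],[0,0,0,0,0,0]]
  force: 50

```text
clock: 8.8
position: [0.5352, -0.2313, 0.0368]
ee_rot: [0.668, 0.744, -0.001, -0.002]
ft_force: [-11.3, -2.4, -3.5]
grip_width: 0.109
grasp_force: 49.8
```

Request:
carry_out:
  commands:
    - [[0,0,0,0,0,0],[0,0,0,0,0,0],[0,0,0,0,0,0],[0,0,0.12,0,0,0],[0,0,0.12,0,0,0],[0,0,0.06,0,0,0],[0,0,0,0,0,0]]
  hand: 0.3

```text
clock: 9.38
position: [0.5376, -0.2305, 0.0245]
ee_rot: [0.667, 0.745, -0.0, -0.0]
ft_force: [-0.1, -0.6, -0.4]
grip_width: 0.349
grasp_force: 0.0
```

Request:
carry_out:
  commands:
    - [[0,0,0,0,0,0],[0,0,0,0,0,0],[0,0,0,0,0,0],[0,0,0,0,0,0],[0,0,0,0,0,0]]
  hand: 1
  force: 40

```text
clock: 9.8
position: [0.5354, -0.231, 0.0244]
ee_rot: [0.667, 0.745, -0.001, -0.002]
ft_force: [-8.2, 0.3, 0.2]
grip_width: 0.122
grasp_force: 38.9
```

Request:
carry_out:
  commands:
    - [[0,-0.035,-0.09,0,0,0],[0,-0.04,-0.09,0,0,0],[0,-0.045,-0.09,0,0,0],[0,-0.045,-0.085,0,0,0],[0,-0.055,-0.085,0,0,0],[0,-0.055,-0.08,0,0,0],[0,-0.06,-0.08,0,0,0],[0,-0.06,-0.08,0,0,0],[0,-0.065,-0.075,0,0,0],[0,-0.07,-0.07,0,0,0],[0,-0.07,-0.07,0,0,0],[0,-0.075,-0.065,0,0,0],[0,0,0,0,0,0]]

```text
clock: 10.88
position: [0.5081, -0.2343, 0.0625]
ee_rot: [0.668, 0.744, -0.001, -0.002]
ft_force: [-6.9, -2.8, -10.6]
grip_width: 0.125
grasp_force: 39.8
```

Request:
carry_out:
  commands:
    - [[0,-0.075,-0.065,0,0,0],[0,-0.08,-0.06,0,0,0],[0,-0.08,-0.06,0,0,0],[0,-0.08,-0.055,0,0,0],[0,-0.085,-0.05,0,0,0],[0,-0.085,-0.045,0,0,0],[0,-0.085,-0.04,0,0,0],[0,-0.09,-0.04,0,0,0],[0,0,0,0,0,0]]

```text
clock: 11.63
position: [0.4835, -0.237, 0.0788]
ee_rot: [0.667, 0.745, -0.001, -0.0]
ft_force: [3.7, -6.1, -23.8]
grip_width: 0.115
grasp_force: 40.8
```

Request:
carry_out:
  commands:
    - [[0,-0.06,0,0,0,0],[0,-0.06,0,0,0,0],[0,-0.06,0,0,0,0],[0,0,0,0,0,0],[0,0,0,0,0,0]]

```text
clock: 12.05
position: [0.4832, -0.2365, 0.08]
ee_rot: [0.666, 0.746, 0.002, 0.005]
ft_force: [30.4, -6.4, -37.2]
grip_width: 0.119
grasp_force: 38.9
```

Request:
carry_out:
  commands:
    - [[0,0,0,0,0,0],[0,0,0,0,0,0],[0,0,0,0,0,0],[0,0.1,-0.2,0,0,0],[0,0,-0.4,0,0,0],[0,0,-0.8,0,0,0],[0,0,-1,0,0,0],[0,0,-1,0,0,0],[0,0,-1,0,0,0],[0,0,-1,0,0,0],[0,0,-0.6,0,0,0],[0,0,0,0,0,0]]
  hand: 0.2

```text
clock: 13.05
position: [0.4833, -0.2384, 0.3264]
ee_rot: [0.667, 0.745, 0.002, 0.003]
ft_force: [0.5, -0.6, 0.3]
grip_width: 0.399
grasp_force: 0.0
```

```bash
python3 - <<'E'
from h import *
np.set_printoptions(precision=4,suppress=True)
ims=[]
for n in("side","top"):
    s=camera(n)[:,:,::-1]; cv2.imwrite(f"pics/{n}4.png",s)
    u,v=proj(n,[.47,-.24,.08])[0].astype(int); print(u-40,v-55)
    ims.append(cv2.resize(s[v-55:v+45,u-40:u+40],(400,500),interpolation=cv2.INTER_CUBIC))
cv2.imwrite("pics/c4.png",np.hstack(ims))
ex=np.array([np.cos(.11),np.sin(.11),0]);ey=np.array([-ex[1],ex[0],0]);h=np.array([.453,-.242,.038])
for n in("side","top"): print(n,proj(n,[h+ex*.031+[0,0,.0855]+ey*s for s in(.058,-.058)]))
E
```

```text
277 212
418 161
side [[319.0122 241.1993]
 [326.3595 271.1131]]
top [[439.1178 212.9856]
 [486.5828 206.2819]]
```

View pics/c4.png

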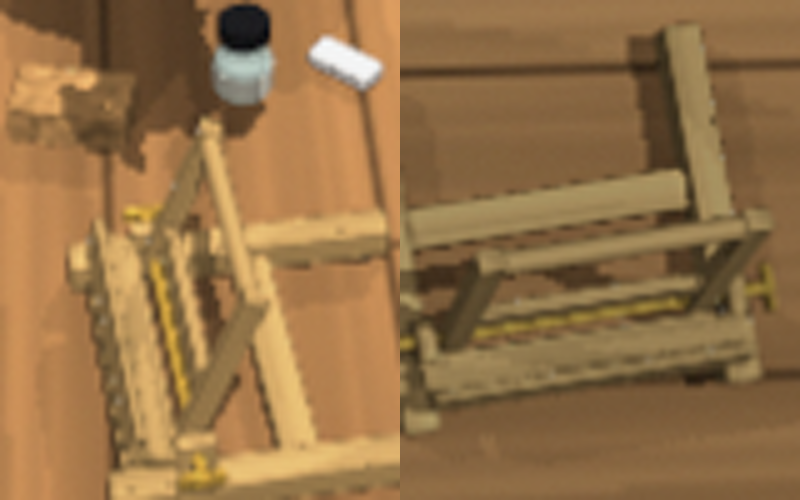

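The rest is up: its bar ends sit at (319,238)/(328,272) in the side view and (436,213)/(489,206) in the top view, within 3 px of the stop prediction. Next I'll move over the chipped panel, the second one from the robot.

Request:
carry_out:
  commands:
    - [[0.9,0.183,0,0,0,-0.1],[0.9,0.183,0,0,0,-0.1],[0.9,0.183,0,0,0,0],[0.9,0.183,0,0,0,0],[0.9,0.183,0,0,0,0],[0.9,0.183,0,0,0,0],[0.9,0.183,0,0,0,0],[0.9,0.183,0,0,0,0],[0.9,0.183,0,0,0,0],[0.9,0.183,0,0,0,0],[0.9,0.183,0,0,0,0],[0.9,0.183,0,0,0,0],[0.9,0.183,0,0,0,0],[0,0,0,0,0,0],[0,0,0,0,0,0]]

```text
clock: 14.4
position: [0.515, 0.2413, 0.3184]
ee_rot: [0.658, 0.753, -0.002, -0.0]
ft_force: [0.8, -2.7, -0.2]
grip_width: 0.397
grasp_force: 0.0
```

```bash
python3 - <<'E'
from h import *
np.set_printoptions(precision=4,suppress=True)
o=get_obs(); R=Ro.from_quat(o["ee_rot"]).as_matrix(); p=o["position"]; print(p,R[:,1],R[:,2], "yaw",np.arctan2(R[1,1],R[0,1]))
print(R.T@(np.array([.526,.238,.108])-p)/.04)
E
```

```text
[0.515  0.2413 0.3184] [ 0.9909  0.1343 -0.0028] [-0.0025 -0.0023 -1.    ] yaw 0.13466714953889347
[-0.1088  0.2762  5.2607]
```

Descend to just over the panel tops, then check.

Request:
carry_out:
  commands:
    - [[-0.03,0.09,0.8,0,0,0],[-0.03,0.09,0.8,0,0,0],[-0.04,0.09,0.8,0,0,0],[0,0,0.6,0,0,0],[0,0,0.3,0,0,0],[0,0,0,0,0,0],[0,0,0,0,0,0]]

```text
clock: 14.98
position: [0.5275, 0.236, 0.189]
ee_rot: [0.66, 0.752, 0.0, 0.0]
ft_force: [0.2, 0.3, 0.6]
grip_width: 0.399
grasp_force: 0.0
```

```bash
python3 - <<'E'
from h import *
np.set_printoptions(precision=4,suppress=True)
ims=[]
for n in("side","top"):
    s=camera(n)[:,:,::-1]; cv2.imwrite(f"pics/{n}5.png",s)
    u,v=proj(n,[.526,.238,.17])[0].astype(int); print(u-40,v-50)
    ims.append(cv2.resize(s[v-50:v+50,u-40:u+40],(400,500),interpolation=cv2.INTER_CUBIC))
cv2.imwrite("pics/c5.png",np.hstack(ims))
print(get_obs()["position"])
E
```

```text
286 99
217 145
[0.5282 0.2368 0.1902]
```

View pics/c5.png

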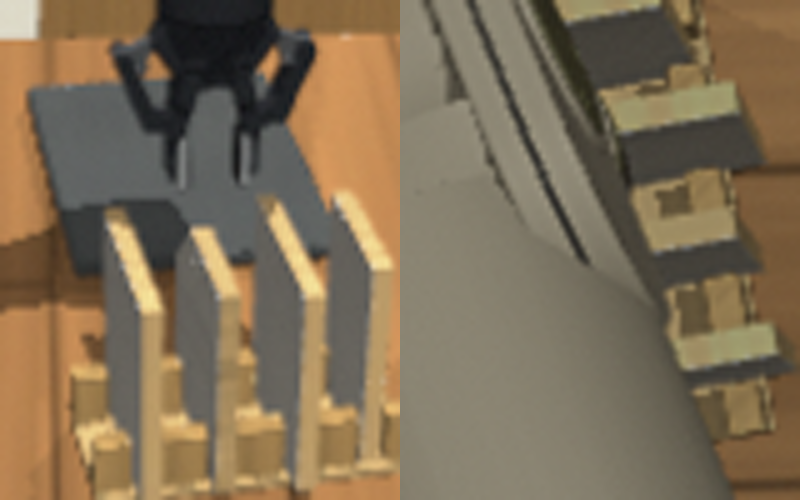

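Fingers are centred over the chipped panel: finger mid is about crop x 212, against about 214 expected. Descending.

Request:
carry_out:
  commands:
    - [[0,0,0.3,0,0,0],[0,0,0.3,0,0,0],[0,0,0.3,0,0,0],[0,0,0.3,0,0,0],[0,0,0.3,0,0,0],[0,0,0.3,0,0,0],[0,0,0.2,0,0,0],[0,0,0,0,0,0]]

```text
clock: 15.75
position: [0.5262, 0.2362, 0.106]
ee_rot: [0.659, 0.752, -0.002, -0.0]
ft_force: [-0.2, 0.8, -0.7]
grip_width: 0.399
grasp_force: 0.0
```

Request:
carry_out:
  commands:
    - [[0,0,0,0,0,0],[0,0,0,0,0,0],[0,0,0,0,0,0],[0,0,0,0,0,0],[0,0,0,0,0,0],[0,0,0,0,0,0]]
  hand: 1
  force: 40

```text
clock: 16.25
position: [0.5275, 0.2369, 0.1087]
ee_rot: [0.659, 0.752, 0.0, 0.0]
ft_force: [-0.8, -0.0, 0.1]
grip_width: 0.154
grasp_force: 45.4
```

```bash
python3 - <<'E'
from h import *
np.set_printoptions(precision=1,suppress=True)
for z in(.18,.19,.2,.21,.22,.23): print(z,proj("side",[[.528,.2365-s,z] for s in(-.011,0,.011)]).ravel())
print("c3")
for z in(.005,.015,.025,.035): print(z,proj("side",[[.5429,-.23-s,z] for s in(-.011,0,.011)]).ravel())
E
```

```text
0.18 [327.3 145.  327.6 146.7 327.8 148.3]
0.19 [327.4 142.5 327.6 144.1 327.8 145.7]
0.2 [327.4 139.9 327.7 141.5 327.9 143.1]
0.21 [327.5 137.3 327.7 138.9 327.9 140.5]
0.22 [327.5 134.7 327.8 136.2 328.  137.8]
0.23 [327.6 132.  327.8 133.6 328.  135.2]
c3
0.005 [342.4 280.6 342.8 283.5 343.1 286.3]
0.015 [342.5 278.1 342.9 281.  343.3 283.9]
0.025 [342.7 275.7 343.  278.5 343.4 281.4]
0.035 [342.8 273.1 343.2 276.  343.5 278.9]
```

Request:
carry_out:
  commands:
    - [[0,0,-0.1,0,0,0],[0,0,-0.15,0,0,0],[0,0,-0.25,0,0,0],[0,0,-0.3,0,0,0],[0,0,-0.3,0,0,0],[0,0,-0.3,0,0,0],[0,0,-0.4,0,0,0],[0,0,-0.5,0,0,0],[0,0,-0.5,0,0,0],[0,0,-0.5,0,0,0],[0,0,-0.5,0,0,0],[0,0,-0.5,0,0,0],[0,0,-0.4,0,0,0],[0,0,-0.3,0,0,0],[0,0,-0.1,0,0,0],[0,0,0,0,0,0]]

```text
clock: 17.58
position: [0.5276, 0.2368, 0.3134]
ee_rot: [0.659, 0.752, 0.001, 0.0]
ft_force: [0.8, 0.1, -2.5]
grip_width: 0.156
grasp_force: 45.0
```

Request:
carry_out:
  commands:
    - [[-0.5,-0.12,0,0,0,0.1],[-0.8,-0.19,0,0,0,0.1],[-0.9,-0.217,0,0,0,0],[-0.9,-0.217,0,0,0,0],[-0.9,-0.217,0,0,0,0],[-0.9,-0.217,0,0,0,0],[-0.9,-0.217,0,0,0,0],[-0.9,-0.217,0,0,0,0],[-0.9,-0.217,0,0,0,0],[-0.9,-0.217,0,0,0,0],[-0.9,-0.217,0,0,0,0],[-0.9,-0.217,0,0,0,0],[-0.9,-0.217,0,0,0,0],[-0.6,-0.14,0,0,0,0],[0,0,0,0,0,0],[0,0,0,0,0,0]]

```text
clock: 18.92
position: [0.466, -0.2463, 0.3114]
ee_rot: [0.668, 0.744, -0.001, -0.001]
ft_force: [-0.1, 0.2, -1.7]
grip_width: 0.154
grasp_force: 44.8
```

Request:
carry_out:
  commands:
    - [[0,0,0,0.5,0,0],[0,0,0,0.5,0,0],[0,0,0,0.5,0,0],[0,0,0,0.5,0,0],[0,0,0,0.5,0,0],[0,0,0,0.5,0,0],[0,0,0,0.33,0,0],[0,0,0,0,0,0],[0,0,0,0,0,0]]

```text
clock: 19.67
position: [0.4677, -0.2439, 0.3112]
ee_rot: [0.656, 0.734, -0.129, -0.116]
ft_force: [-0.1, 0.3, -2.5]
grip_width: 0.156
grasp_force: 44.8
```

```bash
cat >> h.py <<'E'
yw=.11; EX=np.array([np.cos(yw),np.sin(yw),0]);EY=np.array([-EX[1],EX[0],0]);EZ=np.array([0,0,1.]);H=np.array([.453,-.242,.038])
def st():
    o=get_obs(); R=Ro.from_quat(o["ee_rot"]).as_matrix(); p=o["position"]; d=p-H
    E=np.stack([EX,EY,EZ],1); print("TCP easel mm",np.round([d@EX*1e3,d@EY*1e3,p[2]*1e3],1),"R in easel",np.round(E.T@R,3).tolist(),"F",np.round(o["ft_force"],1)); return p,R,E
E
python3 - <<'E'
from h import *
p,R,E=st()
for n in("side","top"): cv2.imwrite(f"pics/{n}6.png",camera(n)[:,:,::-1])
E
```

```text
TCP easel mm [ 14.4  -3.5 311.2] R in easel [[-0.002, 0.94, -0.342], [1.0, 0.002, -0.0], [0.0, -0.342, -0.94]] F [-0.1  0.3 -2.5]
```

```bash
cat > fit.py <<'E'
from h import *
from scipy.ndimage import map_coordinates
from scipy.optimize import minimize
c=lambda x,y,z:np.array([x,y,z],float)
def edges():
    # panel coords: x thickness (front -7), y, z up from bottom (mm); seen from the -y side, front
    f,b=-7,7; V=[(c(f,-70,0),c(f,-70,160)),(c(b,-70,0),c(b,-70,160)),(c(f,-70,0),c(b,-70,0)),(c(f,-70,0),c(f,70,0)),(c(f,70,0),c(f,70,112)),(c(f,70,112),c(f,22,160)),(c(b,-70,160),c(b,-40,160)),(c(f,-70,160),c(f,-40,160))]
    return np.vstack([a+(q-a)*np.linspace(0,1,60)[:,None] for a,q in V])
ED=edges()
def score(G,n,org,R):  # org: panel origin world, R: panel axes columns
    uv=proj(n,org+(ED/1e3)@R.T); return map_coordinates(G,[uv[:,1],uv[:,0]],order=1,mode="nearest").mean()
def fit(n,im,org,R,rng):
    g=cv2.GaussianBlur(im,(0,0),.8).astype(float); G=sum(np.hypot(cv2.Sobel(g[...,k],-1,1,0),cv2.Sobel(g[...,k],-1,0,1)) for k in range(3))
    res=[]
    for dx in np.arange(*rng[0]):
        for dy in np.arange(*rng[1]):
            for dz in np.arange(*rng[2]): res.append((score(G,n,org+R@np.array([dx,dy,dz])/1e3,R),dx,dy,dz))
    return sorted(res)[::-1]
E
python3 - <<'E'
from fit import *
p,R,E=st()
u=-R[:,2]; Rp=np.stack([R[:,1],R[:,0],u],1)
org=p-.0975*u+.008*R[:,0]
r=fit("side",cv2.imread("pics/side6.png"),org,Rp,((-20,21,2),(-10,11,2),(-10,11,2)))
for a in r[:8]: print(np.round(a,1))
E
```

```text
TCP easel mm [ 13.6  -4.3 312.3] R in easel [[-0.0, 0.94, -0.34], [1.0, 0.0, 0.0], [0.0, -0.34, -0.94]] F [ 0.2  0.5 -1.8]
[393.6   0.    2.    0. ]
[391.7  -2.   -2.    4. ]
[390.7  -4.   -6.    6. ]
[390.   0.   4.   0.]
[388.3   2.    8.   -4. ]
[387.3   2.    6.   -2. ]
[386.6  -2.   -2.    2. ]
[385.7  -2.   -4.    4. ]
```

The fit confirms the in-hand panel pose to about 2 mm. Moving to the pre-place point 50 mm up the rest.

Request:
carry_out:
  commands:
    - [[-0.0125,0.156,0.297,0,0,0],[-0.0125,0.156,0.297,0,0,0],[-0.0125,0.156,0.297,0,0,0],[-0.0125,0.156,0.297,0,0,0],[-0.0125,0.156,0.297,0,0,0],[-0.0125,0.156,0.297,0,0,0],[-0.0125,0.156,0.297,0,0,0],[-0.0125,0.156,0.297,0,0,0],[-0.0125,0.156,0.297,0,0,0],[-0.0125,0.156,0.297,0,0,0],[0,0,0,0,0,0],[0,0,0,0,0,0]]

```text
clock: 20.77
position: [0.4854, -0.2479, 0.1787]
ee_rot: [0.657, 0.734, -0.13, -0.116]
ft_force: [-0.3, -0.8, -1.7]
grip_width: 0.149
grasp_force: 44.8
```

```bash
python3 - <<'E'
from fit import *
p,R,E=st()
im=camera("side")[:,:,::-1].copy(); cv2.imwrite("pics/side7.png",im)
u=-R[:,2]; Rp=np.stack([R[:,1],R[:,0],u],1); org=p-.0975*u+.009*R[:,0]
r=fit("side",im,org,Rp,((-8,9,2),(-8,9,2),(-8,9,2)))
for a in r[:5]: print(np.round(a,1))
E
```

```text
TCP easel mm [ 31.5  -9.4 178.7] R in easel [[-0.0, 0.939, -0.343], [1.0, 0.0, 0.0], [0.0, -0.343, -0.939]] F [-0.3 -0.8 -1.7]
[372.7   0.    4.   -2. ]
[371.7  -2.    0.    2. ]
[371.4   2.    6.   -4. ]
[371.4  -2.   -2.    2. ]
[369.1   0.    2.   -2. ]
```

Request:
carry_out:
  commands:
    - [[0,0,0.12,0,0,0],[0,0,0.15,0,0,0],[0,0,0.15,0,0,0],[0,0,0.15,0,0,0],[0,0,0.15,0,0,0],[0,0,0.12,0,0,0],[0,0,0.1,0,0,0],[0,0,0.06,0,0,0],[0,0,0.05,0,0,0],[0,0,0,0,0,0]]

```text
clock: 21.65
position: [0.4712, -0.2495, 0.1396]
ee_rot: [0.657, 0.734, -0.129, -0.116]
ft_force: [-0.3, 1.0, -1.5]
grip_width: 0.16
grasp_force: 44.8
```

Request:
carry_out:
  commands:
    - [[0,0,0.04,0,0,0],[0,0,0.04,0,0,0],[0,0,0,0,0,0]]

```text
clock: 21.9
position: [0.4701, -0.2496, 0.1366]
ee_rot: [0.657, 0.734, -0.129, -0.116]
ft_force: [-0.4, -0.2, -1.6]
grip_width: 0.157
grasp_force: 44.8
```

Request:
carry_out:
  commands:
    - [[0,0,0.03,0,0,0],[0,0,0.03,0,0,0],[0,0,0,0,0,0]]

```text
clock: 22.15
position: [0.4693, -0.2497, 0.1344]
ee_rot: [0.657, 0.734, -0.129, -0.116]
ft_force: [-0.6, 0.5, -2.6]
grip_width: 0.154
grasp_force: 44.8
```

Request:
carry_out:
  commands:
    - [[0,0,0.03,0,0,0],[0,0,0.03,0,0,0],[0,0,0,0,0,0]]

```text
clock: 22.4
position: [0.4693, -0.2497, 0.133]
ee_rot: [0.657, 0.734, -0.129, -0.115]
ft_force: [1.7, 1.0, 5.0]
grip_width: 0.153
grasp_force: 45.8
```

Request:
carry_out:
  commands:
    - [[0,0.03,-0.015,0,0,0],[0,0.03,0,0,0,0],[0,0.03,0,0,0,0],[0,0,0,0,0,0]]

```text
clock: 22.73
position: [0.4725, -0.2496, 0.1318]
ee_rot: [0.657, 0.734, -0.129, -0.116]
ft_force: [1.0, 0.4, 3.5]
grip_width: 0.155
grasp_force: 45.6
```

Request:
carry_out:
  commands:
    - [[0,0.025,0,0,0,0],[0,0.025,0,0,0,0],[0,0,0,0,0,0]]

```text
clock: 22.98
position: [0.4738, -0.2495, 0.1313]
ee_rot: [0.657, 0.734, -0.13, -0.116]
ft_force: [-2.6, 0.3, 6.5]
grip_width: 0.155
grasp_force: 46.0
```

Light contact with both ledge and rest, so I'll release.

Request:
carry_out:
  commands:
    - [[0,0,0,0,0,0],[0,0,0,0,0,0],[0,0,0,0,0,0],[0,0,0,0,0,0],[0,0,-0.1,0,0,0],[0,0,-0.2,0,0,0],[0,0,-0.3,0,0,0],[0,0,-0.4,0,0,0],[0,0,-0.6,0,0,0],[0,0,-0.8,0,0,0],[0,0,-0.8,0,0,0],[0,0,-0.8,0,0,0],[0.5,0,-0.5,0,0,0],[0.8,0,0,0,0,0],[0.9,0,0,0,0,0],[0.9,0,0,0,0,0],[0,0,0,0,0,0]]
  hand: 0.3

```text
clock: 24.4
position: [0.5231, -0.1115, 0.301]
ee_rot: [0.653, 0.737, -0.128, -0.116]
ft_force: [1.0, 0.3, -0.4]
grip_width: 0.35
grasp_force: 0.0
```

```bash
python3 - <<'E'
from fit import *
a,b=camera("side")[:,:,::-1].copy(),camera("top")[:,:,::-1].copy()
cv2.imwrite("pics/side8.png",a);cv2.imwrite("pics/top8.png",b)
u=np.cos(.349)*EZ+np.sin(.349)*EX; n=-np.cos(.349)*EX+np.sin(.349)*EZ
org=H-.007*EX-.0017*EZ+.007*n; Rp=np.stack([-n,EY,u],1)
r=fit("side",a,org,Rp,((-8,9,2),(-8,9,2),(-8,9,2)))
for q in r[:5]: print(np.round(q,1))
x,y=proj("side",org+.06*u)[0].astype(int); x2,y2=proj("top",org+.06*u)[0].astype(int)
cv2.imwrite("pics/c8.png",np.hstack([cv2.resize(a[y-60:y+60,x-48:x+48],(400,500),interpolation=cv2.INTER_CUBIC),cv2.resize(b[y2-60:y2+60,x2-48:x2+48],(400,500),interpolation=cv2.INTER_CUBIC)]))
E
```

```text
[252.  -2.  -2.   4.]
[251.5  -4.   -6.    8. ]
[250.3  -2.    0.    4. ]
[250.2  -4.   -6.    6. ]
[249.6   0.    2.    0. ]
```

View pics/c8.png

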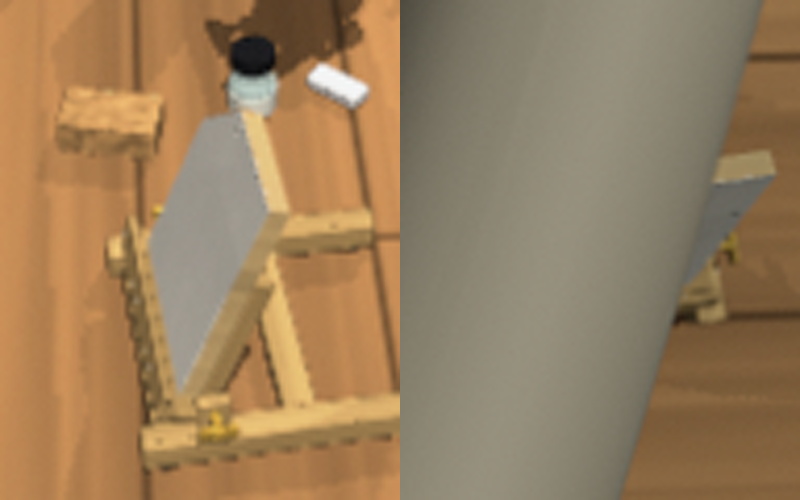

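The panel stands behind the lip at about (180,390) in the crop and leans back on the rest, white face to the front, broken corner at the top left. The fit puts it centred within a few mm.

```bash
python3 -c "
from workcell import *
print(hand_in())"
```

```text
the job is handed in; nothing more can be done
None
```

The job is handed in: the easel's rest is up at its stop, and the chipped panel leans on it behind the lip, centred to within a few mm, white face to the front and broken corner at the top; no verdict was returned.

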